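# Key the ejector plate onto the vegetable cutter

## Task

Fit the white ejector plate onto the vegetable cutter: with a fingertip push one of its blue vanes round until the notch in its rim stands over the red drive lug, then press gently down on the hub until the plate is fully home on the drive plate. Do not grip the plate or lift it, and leave the shaker, the ring cutter and the bowl where they stand.

Things in the scene. Friction and masses are not known exactly. Their poses are not given: they have to be found in the camera images.
- cutter: vegetable cutter base, fixed to the worktop: round grey motor housing, 204 mm diameter, black switch panel at its front (own -x side). Origin at the centre of its underside, z up along the spindle. Its top is a flat aluminium drive plate, 180 mm diameter, 76 mm above the worktop, from which a fixed steel spindle (20 mm diameter) rises 30 mm.
- lug (a point): centre of the top face of the red drive lug, a fixed block on the drive plate: 9 mm wide, reaching radially from 59 to 86 mm from the spindle axis, its top 10 mm above the drive plate. The point lies 70 mm from the axis, on the cutter's own -x axis.
- plate: white ejector plate, loose, 0.18 kg: disc 150 mm diameter, 7 mm thick, turning on the spindle with 1 mm play. Origin at the centre of its underside, z up; notch on its own -x axis, vanes along own +y and -y. It starts on the raised collar, underside 12 mm above the drive plate (2 mm over the lug), 0.7 to 3.14 rad out of line either way. Home, its underside lies on the drive plate.
- notch (a point): middle of the open notch in the plate's rim, half-way through its thickness, 70 mm from the axis; the notch is 16 mm wide, runs from 57 mm from the axis out through the rim, has a 2 mm lead-in below and a red stripe on the top on either side.
- hub_top (a point): centre of the flat top of the plate's hub (grey spot), the place to press: the hub is a closed cap over the spindle, 40 mm diameter, its top 40 mm above the plate's underside.
- vane (a point): middle of one of the plate's two blue vanes (on its own +y side; the other is opposite): upright walls 6 mm thick, from the hub (20 mm) to 66 mm from the axis, rising from the disc's top face, 7 mm above the plate's underside, to 31 mm above it. This point lies 45 mm from the axis, 19 mm above the underside. Pushed sideways with 1 to 2 N the plate turns, and it stops where it is left.
- collar (a joint): dark steel collar (56 mm diameter) round the spindle under the plate: 0 = raised, grows in m as it is pushed down, about 0.012 when the plate is home. No spring: a stiff sliding fit that takes about 8 N in all (some 6 N beyond the plate's weight) to push down and stays where it is left.
- salt_shaker: steel shaker with a perforated cap, 69 mm diameter, 96 mm tall, loose bystander; origin at the centre of its underside.
- ring_cutter_0: steel forming ring, 64 mm diameter, 36 mm tall, loose bystander; origin at the centre of its underside.
- mise_bowl: small steel bowl, 115 mm diameter, 38 mm tall, loose bystander; origin at the centre of its underside.

How it is judged:
By the outcome, as a careful person would: the job done as asked, in the order asked, and still so for the second after the job is handed in, with the robot touching nothing.
It also fails if it takes over 48 s, if anything falls off the work surface, if the arm or the gripper's body presses on something with over 40 N, if the wrist force passes 120 N, or if a joint passes its speed limit or range.

## Robot

A 6-joint arm with a two-finger parallel gripper is mounted at the origin on a cart in front of the work surface, level with it; the furniture and walls round the work are solid. World frame = base frame: x ahead of the robot, y to its left, z up, the work surface at z = 0. Lengths are in m, angles in degrees, forces in N, time in s.
With the tool pointing down it reaches from about 0.25 to 0.8 m from the base axis. Payload 3.9 kg.
Tool frame: the origin (TCP) lies midway between the tips of the shut fingers; the grasp point (between the pads) lies 19 mm behind it; z points along the fingers, x is the direction in which the jaws open and shut, and the axes are right-handed (so a half turn about z gives the same grasp; the last joint's range is limited). The gripper opens to 85 mm and grips with 20 to 120 N. Pads are 22 mm wide; open, the fingers measure 114 mm over their backs; the gripper's body (76 mm by 85 mm) begins 54 mm behind the grasp point. The pads swing forward as they close: fully open they stand 13 mm farther back than shut.
Start: joints at [-67.724, 14.897, -7.913, 67.191, 0, 90], TCP at [0.199, -0.486, 0.195] pointing down, gripper open.
Joint ranges: [-159.42, 159.42], [-47.68, 98.78], [-73.54, 78.23], [-108.79, 121.32], [-90, 84.71], [-180, 180]. Speed limits (degrees/s): [147.25, 147.25, 180, 180, 180, 180].

## Interface

Orientations are given as [roll, pitch, yaw] about the fixed x, y, z axes, in that order (R = Rz(yaw) Ry(pitch) Rx(roll)).
In Python, from cell import ctrl, viewer gives the robot as it stands.
- The arm moves only by the tool step_arm, never from a script. Its argument "increments" is a list of rows, each a list of 7 numbers: the shift along the tool's x, y, z in mm, then the turn, a rotation vector about the tool's x, y, z in degrees, then the closure in counts, from 0 (fully open) to 255 (shut). In form: [[tx, ty, tz, wx, wy, wz, grip], ...]. A call has 1 to 20 rows; each row shifts and turns the commanded pose from where the row before left it, along the tool's axes as they then stand; what a row does not reach is not made up. A row lasts 1/10 s, in which the tool goes at most 50 mm and 8.59 degrees, less where a joint would pass 70% of its speed; a pose out of reach is approached as far as the arm can. A call is refused whole if a number of a shift passes 50 or a number of a turn 8.59, either way. A call with a gripper value outside its range is refused whole. The fingers move at their own pace and stop on an object; "grip_force" is the grip in N (left out, the last holds). Time passes only in rows, so rows that do not move let the fingers close. It gives the time, the measured TCP pose, the force and the opening at its end, in the units of the state.
- ctrl.get_obs(): the state, without advancing time (a new reading comes with each control period).
- viewer.capture(name): name is "scene" or "side" or "wrist"; returns (picture, depth): 480x640x3 uint8, blue, green, red; 480x640 float32, m along the optical axis (not along the pixel's ray), 0 where there is no reading.
- viewer.calibration(name): a dict with "intrinsics" (3x3 intrinsics, pixels), "eye" and "rotation" of the camera in the world. Camera axes: x right, y down, z forward; pixel columns grow to the right and rows downward; lengths in m; the calibration is good to about 2 mm. A picture is of the moment at which its call begins: read the wrist's pose just before it. calibration takes no time and is no camera call; for the wrist camera it gives the pose at the moment of the call.
- ctrl.sign_off(): hands the job in, once; it reports no verdict.
The state is a dict: "clock": time; "q": joint angles; "joint_vel": joint speeds; "tau": joint torques, N m; "eef_pos": TCP position; "tool_rot": TCP orientation; "force": force on the tool from outside, world axes, zero at the start; "torque": the same for the moment, N m; "finger_gap": finger opening in m.
Only numpy, scipy, OpenCV 4.12 (cv2) and the standard library are available. Lean on these libraries where they do the work, as an engineer would, in place of code of your own. Each camera call takes 0.05 s, during which the arm holds its last target. There are 200 camera calls.

## Working session

There is one attempt and no reset: what is moved stays moved. The work goes in short steps, Python scripts to look and compute and a tool call to move; the robot and the scene stay as the last step left them, time stands still between calls to the robot, and variables do not carry over. Pictures are saved under pics/ and viewed, about 8 in all and at most 12, crops included, and the job is handed in when it is done.

Besides the shell and the picture viewer there is one more tool, called after "Emit:" as name(argument=value, ...) on one line, values as JSON. step_arm: Moves the arm, as the interface text tells. Its arguments: {"type":"object","properties":{"increments":{"type":"array","items":{"type":"array","items":{"type":"number"}}},"grip_force":{"type":"number"}},"required":["increments"]}

```bash
mkdir -p pics; cat > h.py <<'E'
import numpy as np, cv2
from cell import ctrl, viewer
def snap(cam,name):
    c=viewer.calibration(cam); im,d=viewer.capture(cam)
    cv2.imwrite(f'pics/{name}.png',im); np.savez(f'pics/{name}.npz',d=d,K=c['intrinsics'],e=c['eye'],R=c['rotation'],im=im)
def cloud(name):
    f=np.load(f'pics/{name}.npz'); d=f['d'];K=f['K']
    v,u=np.mgrid[:480,:640]
    p=np.stack([(u-K[0,2])/K[0,0]*d,(v-K[1,2])/K[1,1]*d,d],-1)
    return p@f['R'].T+f['e'], d>0, f['im']
def proj(name,P):
    f=np.load(f'pics/{name}.npz'); q=(np.atleast_2d(P)-f['e'])@f['R']; q=q@f['K'].T
    return q[:,:2]/q[:,2:]
E
python3 - <<'E'
from h import *
snap('scene','scene1'); o=ctrl.get_obs(); print(o)
for c in('scene','side','wrist'): print(c,viewer.calibration(c))
E
```

```text
{'clock': 0.05, 'q': array([-6.77246918e+01,  1.49372194e+01, -7.98473816e+00,  6.71902546e+01,
        2.33167214e-03,  9.00012338e+01]), 'joint_vel': array([ 0.03809116, -0.03258258,  0.04078106, -0.02916023,  0.04096872,
       -0.02018279]), 'tau': array([ 3.24830125e-04, -4.06884170e+01,  2.54800540e+01,  1.02419645e-02,
       -8.53827396e-05,  1.82523863e-08]), 'eef_pos': array([ 0.19873709, -0.48512824,  0.19405811]), 'tool_rot': array([-1.79997671e+02,  1.12212180e-01, -6.77259256e+01]), 'force': array([-0.56454226, -0.01814335,  0.07098828]), 'torque': array([ 0.02879647, -0.0294267 ,  0.03012823]), 'finger_gap': 0.08548908627784854}
scene {'intrinsics': array([[439.18429101,   0.        , 324.62688991],
       [  0.        , 439.18429101, 246.56351952],
       [  0.        ,   0.        ,   1.        ]]), 'eye': array([0.27624917, 0.60799471, 0.72156636]), 'rotation': array([-1.32649094e+02, -9.66114937e-02, -1.53977671e+02])}
side {'intrinsics': array([[553.99689332,   0.        , 310.45120076],
       [  0.        , 553.99689332, 245.81239765],
       [  0.        ,   0.        ,   1.        ]]), 'eye': array([-0.0201884 ,  0.8096092 ,  0.68946051]), 'rotation': array([-1.20371850e+02, -1.16805356e-01, -1.43425088e+02])}
wrist {'intrinsics': array([[403.46341906,   0.        , 318.92141803],
       [  0.        , 403.46341906, 239.87857206],
       [  0.        ,   0.        ,   1.        ]]), 'eye': array([ 0.26937694, -0.45725841,  0.37280125]), 'rotation': array([ 1.62642827e+02,  1.32403712e-01, -6.76824601e+01])}
```

View pics/scene1.png

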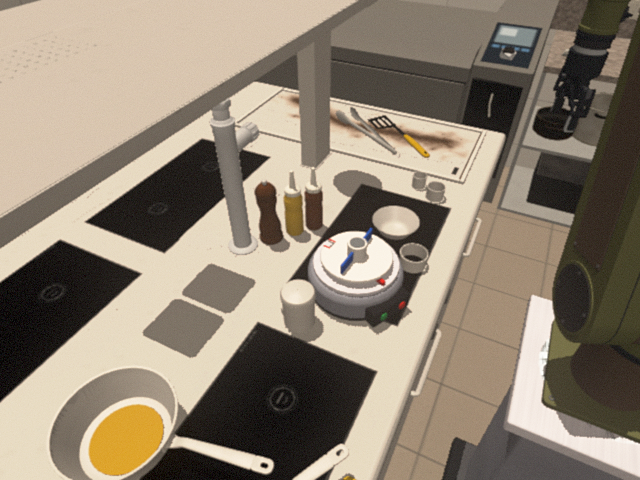

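The cutter is at about (357,270). The red lug is at (381,281), the notch stripes at (328,243), and the hub at (357,243). The shaker is at (298,305), the ring at (413,258) and the bowl at (396,222). I'll enlarge this region and measure it.

```bash
python3 - <<'E'
s=open('h.py').read()
s=s.replace("import numpy as np, cv2","import numpy as np, cv2\nfrom scipy.spatial.transform import Rotation as Ro")
s=s.replace("R=c['rotation']","R=Ro.from_euler('xyz',c['rotation'],degrees=True).as_matrix()")
open('h.py','w').write(s)
E
python3 - <<'E'
from h import *
snap('scene','s2'); snap('side','d2')
P,ok,im=cloud('s2')
for n,(u,v) in dict(lug=(381,281),notch=(328,243),hub=(357,241),shaker=(298,287),ring=(413,250),bowl=(396,222),table=(255,340)).items():
    print(n,P[v,u].round(3))
# hub top: points z 0.122-0.134 ; disc top z~.095
for lo,hi in((.122,.136),(.091,.099)):
    m=ok&(P[...,2]>lo)&(P[...,2]<hi); m[:, :280]=0;m[:,420:]=0;m[:220]=0;m[320:]=0
    q=P[m]; print(lo,m.sum(),q.mean(0).round(4),q.min(0).round(3),q.max(0).round(3))
a=cv2.resize(im[215:335,270:440],None,fx=4.5,fy=4.5,interpolation=cv2.INTER_CUBIC); cv2.imwrite('pics/c2.png',a)
E
```

```text
lug [0.434 0.03  0.087]
notch [ 0.581 -0.035  0.077]
hub [ 0.506 -0.014  0.129]
shaker [0.569 0.122 0.096]
ring [ 0.419 -0.162  0.016]
bowl [ 0.493 -0.257  0.004]
table [0.62  0.211 0.005]
0.122 243 [ 0.5037 -0.0067  0.1284] [ 0.485 -0.029  0.122] [0.524 0.027 0.132]
0.091 2962 [0.5134 0.027  0.0955] [ 0.43  -0.083  0.091] [0.598 0.161 0.099]
```

View pics/c2.png

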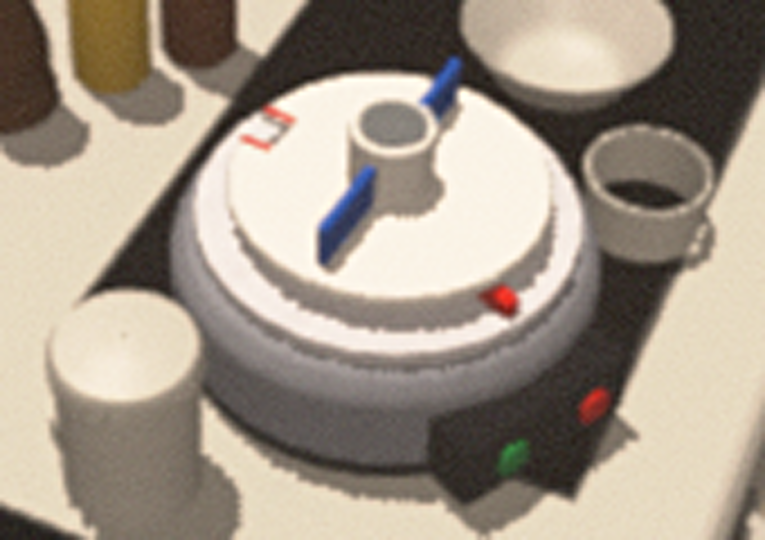

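View pics/d2.png

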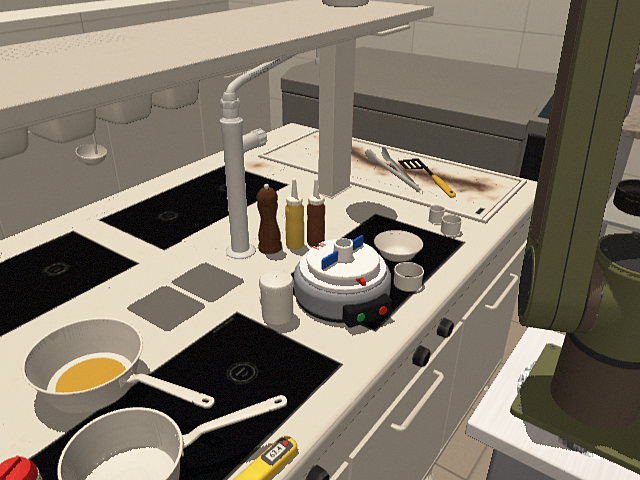

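```bash
python3 - <<'E'
from h import *
f=np.load('pics/s2.npz')
def ray(x,y,z):
    u,v=270+x/4.5,215+y/4.5
    r=f['R']@np.linalg.inv(f['K'])@[u,v,1]; return f['e']+r*(z-f['e'][2])/r[2]
h=ray(396,125,.128); print('hub',h.round(4))
for n,x,y,z in(('notch',267,128,.095),('strA',278,116,.095),('strB',257,141,.095),('lugouter',507,296,.086),('lugL',483,294,.086),('vaneN out top',322,234,.119),('vaneF out top',458,62,.119),('discL',230,180,.095),('discR',552,185,.095),('discfar',385,72,.095),('disc near',392,297,.095)):
    p=ray(x,y,z);d=p-h; print(n,p.round(4),'r',np.hypot(*d[:2]).round(4),'ang',np.degrees(np.arctan2(d[1],d[0])).round(1))
# red pixels of lug
P,ok,im=cloud('s2'); I=im.astype(int)
m=(I[...,2]>130)&(I[...,1]<70)&(I[...,0]<70); v,u=np.nonzero(m)
for a,b in zip(u,v):
    if 365<a<395 and 270<b<290: print(a,b,ray((a-270)*4.5,(b-215)*4.5,.086).round(3),P[b,a].round(3))
E
```

```text
hub [ 0.5026 -0.0112  0.128 ]
notch [ 0.569  -0.0169  0.095 ] r 0.0666 ang -4.9
strA [ 0.568  -0.0268  0.095 ] r 0.0672 ang -13.4
strB [ 0.5693 -0.0067  0.095 ] r 0.0668 ang 3.9
lugouter [0.4317 0.0265 0.086 ] r 0.0804 ang 152.0
lugL [0.4416 0.03   0.086 ] r 0.0737 ang 146.0
vaneN out top [0.5075 0.0576 0.119 ] r 0.069 ang 86.0
vaneF out top [ 0.497  -0.0743  0.119 ] r 0.0633 ang -95.1
discL [0.569  0.0225 0.095 ] r 0.0744 ang 27.0
discR [ 0.4353 -0.0393  0.095 ] r 0.073 ang -157.4
discfar [ 0.535  -0.0788  0.095 ] r 0.0749 ang -64.4
disc near [0.4738 0.0572 0.095 ] r 0.0742 ang 112.8
379 279 [0.44  0.025 0.086] [0.44  0.026 0.087]
380 279 [0.438 0.024 0.086] [0.438 0.025 0.087]
381 279 [0.436 0.023 0.086] [0.437 0.023 0.085]
382 279 [0.435 0.023 0.086] [0.434 0.023 0.086]
379 280 [0.439 0.028 0.086] [0.439 0.026 0.084]
380 280 [0.437 0.027 0.086] [0.437 0.027 0.087]
381 280 [0.435 0.026 0.086] [0.435 0.027 0.087]
382 280 [0.434 0.025 0.086] [0.433 0.026 0.087]
383 280 [0.432 0.024 0.086] [0.431 0.026 0.088]
380 281 [0.436 0.029 0.086] [0.436 0.029 0.086]
381 281 [0.434 0.029 0.086] [0.434 0.03  0.087]
382 281 [0.433 0.028 0.086] [0.433 0.028 0.087]
383 281 [0.431 0.027 0.086] [0.431 0.027 0.087]
380 282 [0.435 0.032 0.086] [0.436 0.029 0.083]
381 282 [0.433 0.031 0.086] [0.433 0.032 0.087]
382 282 [0.432 0.03  0.086] [0.432 0.03  0.086]
383 282 [0.43  0.029 0.086] [0.43  0.029 0.086]
382 283 [0.431 0.033 0.086] [0.43  0.034 0.087]
383 283 [0.429 0.032 0.086] [0.429 0.03  0.084]
```

The geometry is consistent: hub at about (0.503,-0.010), notch at about -5°, lug at about 151°, vanes at 85° and -95°. Pushing the near vane about 156° counter-clockwise should line it up. I'll move above the pushing start with the fingers shut.

Emit:
step_arm(increments=[[-10,-14,-3,0,0,0,255],[-20,-27.5,-3,0,0,0,255],[-20,-27.5,-3,0,0,0,255],[-20,-27.5,-3,0,0,0,255],[-20,-27.5,-3,0,0,0,255],[-20,-27.5,-3,0,0,0,255],[-20,-27.5,-3,0,0,0,255],[-20,-27.5,-3,0,0,0,255],[-20,-27.5,-1,0,0,0,255],[-20,-27.5,0,0,0,0,255],[-20,-27.5,0,0,0,0,255],[-20,-27.5,0,0,0,0,255],[-20,-27.5,0,0,0,0,255],[-20,-27.5,0,0,0,0,255],[-20,-27.5,0,0,0,0,255],[-20,-27.5,0,0,0,0,255],[-20,-27.5,0,0,0,0,255],[-20,-27.5,0,0,0,0,255],[-10,-14,0,0,0,0,255],[0,0,0,0,0,0,255]], grip_force=20)

```text
clock: 2.15
eef_pos: [0.5215, 0.0372, 0.2196]
tool_rot: [180.0, 0.0, -67.5]
force: [-0.1, -1.1, -0.2]
finger_gap: 0.0001
```

Emit:
step_arm(increments=[[0,0,0,0,0,-4,255],[0,0,0,0,0,-8,255],[0,0,0,0,0,-8,255],[0,0,0,0,0,-8,255],[0,0,0,0,0,-8,255],[0,0,0,0,0,-8,255],[0,0,0,0,0,-8,255],[0,0,0,0,0,-8,255],[0,0,0,0,0,-8,255],[0,0,0,0,0,-8,255],[0,0,0,0,0,-8,255],[0,0,0,0,0,-8,255],[0,0,0,0,0,-8,255],[0,0,0,0,0,-8,255],[0,0,0,0,0,-8,255],[0,0,0,0,0,-8,255],[0,0,0,0,0,-7,255],[0,0,0,0,0,-2,255],[0,0,0,0,0,0,255],[0,0,0,0,0,0,255]])

```text
clock: 4.15
eef_pos: [0.5203, 0.0344, 0.22]
tool_rot: [-180.0, 0.0, 65.2]
force: [0.2, 0.4, 0.1]
finger_gap: 0.0001
```

```bash
python3 - <<'E'
from h import *
o=ctrl.get_obs(); print({k:np.round(o[k],4) for k in('clock','q','eef_pos','tool_rot','force','finger_gap')})
snap('wrist','w1'); print(ctrl.get_obs()['eef_pos'])
E
```

```text
{'clock': np.float64(4.15), 'q': array([ 3.79580e+00,  1.40360e+01, -5.32300e+00,  7.06677e+01,
       -1.63000e-02,  2.86225e+01]), 'eef_pos': array([0.5203, 0.0344, 0.22  ]), 'tool_rot': array([-1.799843e+02,  2.710000e-02,  6.517330e+01]), 'force': array([0.2042, 0.3685, 0.1053]), 'finger_gap': np.float64(0.0001)}
[0.52048795 0.03457017 0.21999423]
```

View pics/w1.png

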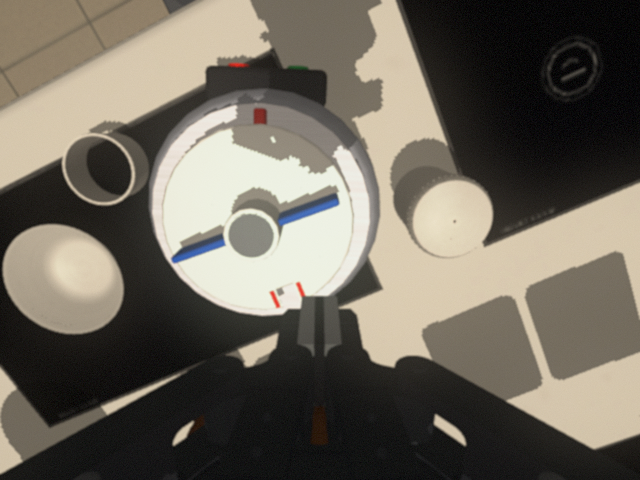

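The wrist picture shows the hub top at (251,234), vane ends at (337,201) and (175,259), the notch between stripes at (276,298) and (301,290), and the lug at (260,116).

```bash
cat >> h.py <<'E'
def ray(name,u,v,z):
    f=np.load(f'pics/{name}.npz'); r=f['R']@np.linalg.inv(f['K'])@[u,v,1]; return f['e']+r*(z-f['e'][2])/r[2]
def rep(name,C,pts):
    for n,u,v,z in pts:
        p=ray(name,u,v,z);d=p-C; print(n,p.round(4),'r',np.hypot(*d[:2]).round(4),'ang',np.degrees(np.arctan2(d[1],d[0])).round(1))
E
python3 - <<'E'
from h import *
C=ray('w1',251,234,.128); print(C.round(4))
rep('w1',C,[('notch',288.5,294,.095),('lug',260,116,.086),('vaneR',337,200.5,.119),('vaneL',175,259,.119),('discL',162,214,.095),('discR',353,220,.095),('shaker',453,216,.096)])
E
```

```text
[ 0.504 -0.011  0.128]
notch [ 0.569  -0.0163  0.095 ] r 0.0652 ang -4.6
lug [0.4341 0.0255 0.086 ] r 0.0789 ang 152.4
vaneR [0.5093 0.0529 0.119 ] r 0.0641 ang 85.2
vaneL [ 0.4993 -0.0734  0.119 ] r 0.0625 ang -94.3
discL [ 0.4673 -0.0754  0.095 ] r 0.0741 ang -119.7
discR [0.5336 0.0568 0.095 ] r 0.074 ang 66.4
shaker [0.5627 0.1282 0.096 ] r 0.1511 ang 67.1
```

Emit:
step_arm(increments=[[0,5,5,0,0,-5,255],[0,6,15,0,0,-7,255],[0,0,15,0,0,-8,255],[0,0,15,0,0,0,255],[0,0,15,0,0,0,255],[0,0,15,0,0,0,255],[0,0,10,0,0,0,255],[0,0,10,0,0,0,255],[0,0,8,0,0,0,255],[0,0,6,0,0,0,255],[0,0,2,0,0,0,255],[0,0,0,0,0,0,255],[0,0,0,0,0,0,255]])

```text
clock: 5.5
eef_pos: [0.5316, 0.0311, 0.1043]
tool_rot: [180.0, -0.0, 85.3]
force: [1.1, -0.4, 0.2]
finger_gap: 0.0003
```

```bash
python3 - <<'E'
from h import *
o=ctrl.get_obs(); print({k:np.round(o[k],4) for k in('clock','q','eef_pos','tool_rot','force')})
d=(o['eef_pos'][:2]-[.5035,-.0107])*1000; y=np.radians(o['tool_rot'][2]); print('tool-frame offset',d@[np.cos(y),np.sin(y)],d@[np.sin(y),-np.cos(y)])
E
```

```text
{'clock': np.float64(5.5), 'q': array([ 3.34520e+00,  1.87359e+01, -1.65376e+01,  5.46826e+01,
        7.00000e-04,  8.06790e+00]), 'eef_pos': array([0.5316, 0.0311, 0.1043]), 'tool_rot': array([ 1.799566e+02, -6.800000e-03,  8.527730e+01]), 'force': array([ 1.0941, -0.4441,  0.2082])}
tool-frame offset 43.95331263027151 24.600105155432548
```

Emit:
step_arm(increments=[[0,-3,0,0,0,0,255],[0,-3,0,0,0,0,255],[0,-2.5,0,0,0,0,255],[0,-2,0,0,0,0,255],[0.87,-3.1,0,0,0,-4,255],[0.87,-3.1,0,0,0,-4,255],[0.87,-3.1,0,0,0,-4,255],[0.87,-3.1,0,0,0,-4,255],[0.87,-3.1,0,0,0,-4,255],[0.87,-3.1,0,0,0,-4,255],[0.87,-3.1,0,0,0,-4,255],[0.87,-3.1,0,0,0,-4,255],[0.87,-3.1,0,0,0,-4,255],[0.87,-3.1,0,0,0,-4,255],[0,0,0,0,0,0,255]])

```text
clock: 7.0
eef_pos: [0.4887, 0.0332, 0.1039]
tool_rot: [-180.0, -0.0, 125.3]
force: [0.1, 0.5, 0.8]
finger_gap: 0.0002
```

```bash
cat >> h.py <<'E'
def st():
    o=ctrl.get_obs(); print({k:np.round(o[k],4) for k in('clock','q','eef_pos','tool_rot','force')})
    d=(o['eef_pos'][:2]-[.5035,-.0107])*1000; y=np.radians(o['tool_rot'][2]); print('tool-frame offset',d@[np.cos(y),np.sin(y)],d@[np.sin(y),-np.cos(y)])
E
python3 - <<'E'
from h import *
st(); snap('wrist','w2')
E
```

```text
{'clock': np.float64(7.0), 'q': array([ 3.88280e+00,  1.48983e+01, -2.22458e+01,  5.28763e+01,
        2.00000e-04, -3.13819e+01]), 'eef_pos': array([0.4887, 0.0332, 0.1039]), 'tool_rot': array([-1.799826e+02, -1.080000e-02,  1.252647e+02]), 'force': array([0.0511, 0.4735, 0.7956])}
tool-frame offset 44.37814042523989 13.222320992262532
```

View pics/w2.png

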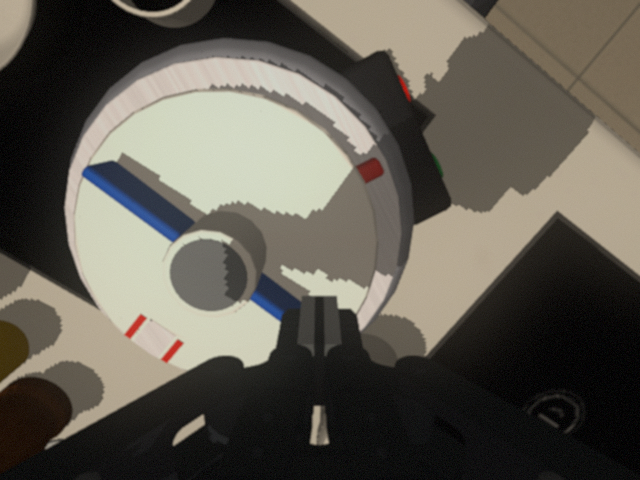

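The vane at (270,300) now sits just ahead of the fingertip, and the notch is at (155,339). The lug is at (370,169) and the hub top at (208,274).

```bash
python3 - <<'E'
from h import *
C=ray('w2',208,274,.128); print(C.round(4)); C=np.array([.5035,-.0107,0])
rep('w2',C,[('notch',155,339,.095),('lug',370,169,.086),('vaneL',84,168,.119)])
E
```

```text
[ 0.5044 -0.0124  0.128 ]
notch [ 0.5689 -0.0165  0.095 ] r 0.0657 ang -5.1
lug [0.4329 0.0235 0.086 ] r 0.0784 ang 154.2
vaneL [ 0.4981 -0.0766  0.119 ] r 0.0661 ang -94.7
```

The plate has not turned: the notch is still at -5°. That means the tip isn't where I assumed relative to the vane, so I'll look from outside.

```bash
python3 - <<'E'
from h import *
snap('scene','s3'); snap('side','d3')
o=ctrl.get_obs()
T=o['eef_pos']
print('tcp in w2',proj('w2',T),'s3',proj('s3',T),'d3',proj('d3',T))
a=np.load('pics/s3.npz')['im'][150:330,230:450]; b=np.load('pics/d3.npz')['im'][180:340,230:450]
im=np.vstack([cv2.resize(a,(400*1,327),interpolation=cv2.INTER_CUBIC),cv2.resize(b,(400,291-20),interpolation=cv2.INTER_CUBIC)])
big=np.hstack([cv2.resize(a,(400,330),interpolation=cv2.INTER_CUBIC),cv2.resize(b,(400,330),interpolation=cv2.INTER_CUBIC)])
cv2.imwrite('pics/c3.png',big)
P,ok,_=cloud('w2')
for u,v in((318,296),(270,298),(285,300),(130,190),(150,200),(120,260),(208,274),(300,260)): print(u,v,P[v,u].round(4))
E
```

```text
tcp in w2 [[319.09094608 282.55968011]] s3 [[354.77697264 267.33860766]] d3 [[336.80776149 264.22534125]]
318 296 [0.4798 0.0259 0.1447]
270 298 [0.5038 0.0163 0.117 ]
285 300 [0.505  0.0243 0.1074]
130 190 [ 0.4978 -0.0589  0.1133]
150 200 [ 0.4985 -0.051   0.109 ]
120 260 [ 0.5399 -0.052   0.0946]
208 274 [ 0.5041 -0.0124  0.1285]
300 260 [0.4887 0.0211 0.0936]
```

View pics/c3.png

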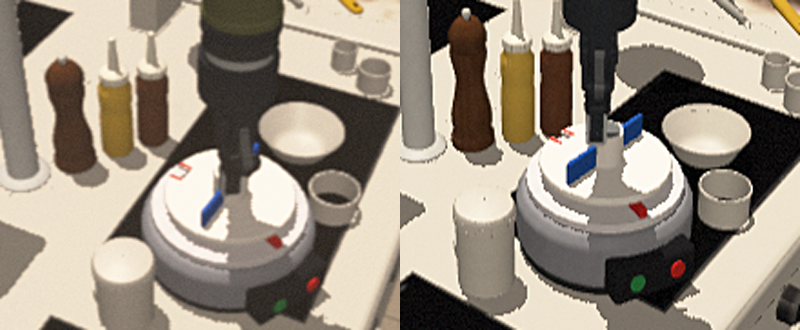

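The visible fingertip looks higher than the reported TCP. I'll check that numerically from the clouds.

```bash
python3 - <<'E'
from h import *
T=ctrl.get_obs()['eef_pos']; print(T)
P,ok,im=cloud('w2')
for v in range(290,345,6): print(v,[P[v,u].round(3).tolist() for u in(306,312,328,334)])
for n in('s3','d3'):
    P,ok,im=cloud(n); d=P-T
    m=ok&(np.hypot(d[...,0],d[...,1])<.03)&(P[...,2]>.10)&(P[...,2]<.19)&(im.max(-1)<90)
    q=P[m]; print(n,m.sum(),'zmin pct',np.percentile(q[:,2],[0,2,5,10,50]).round(4), q[q[:,2]<np.percentile(q[:,2],15)].mean(0).round(4))
    v,u=np.nonzero(m); print(v.max(), u[v==v.max()])
E
```

```text
[0.4894405  0.03325827 0.10400689]
290 [[0.5, 0.032, 0.095], [0.499, 0.035, 0.094], [0.493, 0.042, 0.095], [0.492, 0.044, 0.095]]
296 [[0.482, 0.022, 0.145], [0.481, 0.024, 0.144], [0.477, 0.029, 0.145], [0.476, 0.031, 0.145]]
302 [[0.482, 0.022, 0.15], [0.481, 0.024, 0.15], [0.478, 0.029, 0.149], [0.477, 0.031, 0.149]]
308 [[0.482, 0.022, 0.154], [0.481, 0.024, 0.154], [0.478, 0.029, 0.154], [0.476, 0.03, 0.155]]
314 [[0.482, 0.022, 0.159], [0.481, 0.024, 0.159], [0.478, 0.029, 0.159], [0.476, 0.03, 0.16]]
320 [[0.482, 0.023, 0.163], [0.481, 0.024, 0.163], [0.478, 0.028, 0.164], [0.427, -0.011, 0.283]]
326 [[0.482, 0.023, 0.166], [0.481, 0.024, 0.168], [0.478, 0.029, 0.167], [0.477, 0.03, 0.167]]
332 [[0.482, 0.023, 0.171], [0.481, 0.024, 0.171], [0.478, 0.029, 0.17], [0.477, 0.03, 0.171]]
338 [[0.482, 0.023, 0.174], [0.481, 0.024, 0.174], [0.478, 0.029, 0.174], [0.477, 0.03, 0.175]]
344 [[0.482, 0.023, 0.177], [0.481, 0.024, 0.178], [0.478, 0.028, 0.178], [0.477, 0.03, 0.178]]
s3 88 zmin pct [0.1063 0.1075 0.11   0.1491 0.1616] [0.4956 0.0377 0.1267]
269 [343]
d3 123 zmin pct [0.1008 0.1102 0.1466 0.1496 0.1634] [0.4909 0.0445 0.1368]
267 [322]
```

The true fingertip sits 40 mm above the reported TCP (z about 0.144 against 0.104), while x and y agree. The tip swept over the vane without touching anything. I'll reverse the arc, then descend 37 mm further.

Emit:
step_arm(increments=[[-2.24,6,0,0,0,8,255],[-2.24,6,0,0,0,8,255],[-2.24,6,0,0,0,8,255],[-2.24,6,0,0,0,8,255],[-2.24,6,0,0,0,8,255],[0,6,0,0,0,0,255],[0,5,0,0,0,0,255],[0,0,0,0,0,0,255],[0,0,8,0,0,0,255],[0,0,8,0,0,0,255],[0,0,8,0,0,0,255],[0,0,6,0,0,0,255],[0,0,4,0,0,0,255],[0,0,3,0,0,0,255],[0,0,0,0,0,0,255]])

```text
clock: 8.65
eef_pos: [0.5313, 0.0316, 0.0665]
tool_rot: [-180.0, 0.0, 85.3]
force: [0.2, -0.1, -0.5]
finger_gap: 0.0003
```

```bash
python3 - <<'E'
from h import *
st()
snap('wrist','w3'); P,ok,im=cloud('w3')
for v in range(284,310,3): print(v,[P[v,u].round(3).tolist() for u in(308,330)])
E
```

```text
{'clock': np.float64(8.65), 'q': array([ 3.40820e+00,  2.06493e+01, -1.98965e+01,  4.94974e+01,
        1.30000e-03,  8.12870e+00]), 'eef_pos': array([0.5313, 0.0316, 0.0665]), 'tool_rot': array([-1.79957e+02,  4.80000e-03,  8.52795e+01]), 'force': array([ 0.1822, -0.1109, -0.4611])}
tool-frame offset 44.49182572702727 24.208541901121393
284 [[0.511, 0.029, 0.117], [0.511, 0.037, 0.119]]
287 [[0.521, 0.027, 0.096], [0.522, 0.036, 0.095]]
290 [[0.523, 0.027, 0.094], [0.524, 0.036, 0.094]]
293 [[0.525, 0.027, 0.095], [0.525, 0.036, 0.094]]
296 [[0.521, 0.028, 0.106], [0.52, 0.036, 0.108]]
299 [[0.52, 0.028, 0.11], [0.521, 0.036, 0.109]]
302 [[0.52, 0.028, 0.113], [0.52, 0.036, 0.113]]
305 [[0.52, 0.028, 0.115], [0.52, 0.036, 0.115]]
308 [[0.52, 0.028, 0.117], [0.521, 0.036, 0.116]]
```

The tip is now at z 0.106 and about 9 mm behind the vane. I'll sweep again.

Emit:
step_arm(increments=[[0,-3,0,0,0,0,255],[0,-3,0,0,0,0,255],[0,-2.2,0,0,0,0,255],[0,-2,0,0,0,0,255],[0.87,-3.1,0,0,0,-4,255],[0.87,-3.1,0,0,0,-4,255],[0.87,-3.1,0,0,0,-4,255],[0.87,-3.1,0,0,0,-4,255],[0.87,-3.1,0,0,0,-4,255],[0.87,-3.1,0,0,0,-4,255],[0.87,-3.1,0,0,0,-4,255],[0.87,-3.1,0,0,0,-4,255],[0.87,-3.1,0,0,0,-4,255],[0.87,-3.1,0,0,0,-4,255]])

```text
clock: 10.1
eef_pos: [0.4901, 0.0338, 0.0671]
tool_rot: [180.0, 0.0, 125.4]
force: [-0.8, 0.2, 0.5]
finger_gap: -0.0001
```

```bash
python3 - <<'E'
from h import *
st(); snap('wrist','w4'); I=np.load('pics/w4.npz')['im'].astype(int)
def col(m):
    n,l,s,c=cv2.connectedComponentsWithStats(m.astype(np.uint8))
    return [(s[i,4],c[i].round(1)) for i in range(1,n) if s[i,4]>15]
red=col((I[...,2]>110)&(I[...,1]<70)&(I[...,0]<70)); print(red)
C=np.array([.5035,-.0107,0])
for a,c in red: rep('w4',C,[('red z.095',*c,.095),('z.086',*c,.086)])
blue=col((I[...,0]>100)&(I[...,2]<60))
for a,c in blue: rep('w4',C,[(f'blue{a}',*c,.115)])
E
```

```text
{'clock': np.float64(10.1), 'q': array([ 3.95070e+00,  1.69546e+01, -2.55292e+01,  4.74650e+01,
       -3.90000e-03, -3.14919e+01]), 'eef_pos': array([0.4901, 0.0338, 0.0671]), 'tool_rot': array([1.799584e+02, 3.000000e-02, 1.254426e+02]), 'force': array([-0.8277,  0.1988,  0.4634])}
tool-frame offset 44.036316061102426 14.91304918500924
[(np.int32(90), array([421.7,  79.9]))]
red z.095 [0.398  0.0116 0.095 ] r 0.1078 ang 168.0
z.086 [0.3962 0.013  0.086 ] r 0.1098 ang 167.6
blue1418 [ 0.5317 -0.0493  0.115 ] r 0.0479 ang -53.9
```

The plate has turned to about 36°. Continuing.

Emit:
step_arm(increments=[[0.87,-3.1,0,0,0,-4,255],[0.87,-3.1,0,0,0,-4,255],[0.87,-3.1,0,0,0,-4,255],[0.87,-3.1,0,0,0,-4,255],[0.87,-3.1,0,0,0,-4,255],[0.87,-3.1,0,0,0,-4,255],[0.87,-3.1,0,0,0,-4,255],[0.87,-3.1,0,0,0,-4,255],[0.87,-3.1,0,0,0,-4,255],[0.87,-3.1,0,0,0,-4,255],[0.87,-3.1,0,0,0,-4,255],[0.87,-3.1,0,0,0,-4,255],[0.87,-3.1,0,0,0,-4,255],[0.87,-3.1,0,0,0,-4,255],[0,0,0,0,0,0,255]])

```text
clock: 11.65
eef_pos: [0.4595, 0.0027, 0.067]
tool_rot: [-180.0, 0.0, -178.8]
force: [-0.0, 0.2, 0.5]
finger_gap: -0.0002
```

```bash
python3 - <<'E'
from h import *
st()
E
```

```text
{'clock': np.float64(11.65), 'q': array([ 3.39000e-01,  1.41936e+01, -2.96143e+01,  4.61888e+01,
       -3.60000e-03, -9.08498e+01]), 'eef_pos': array([0.4595, 0.0027, 0.067 ]), 'tool_rot': array([-1.799963e+02,  3.300000e-03, -1.788112e+02]), 'force': array([-0.0245,  0.18  ,  0.4643])}
tool-frame offset 43.74459638709559 14.306689391579104
```

Emit:
step_arm(increments=[[0.87,-3.1,0,0,0,-4,255],[0.87,-3.1,0,0,0,-4,255],[0.87,-3.1,0,0,0,-4,255],[0.87,-3.1,0,0,0,-4,255],[0.87,-3.1,0,0,0,-4,255],[0.87,-3.1,0,0,0,-4,255],[0.87,-3.1,0,0,0,-4,255],[0.87,-3.1,0,0,0,-4,255],[0.87,-3.1,0,0,0,-4,255],[0.87,-3.1,0,0,0,-4,255],[0.87,-3.1,0,0,0,-4,255],[0.87,-3.1,0,0,0,-4,255],[0.44,-1.55,0,0,0,-2,255],[0.44,-1.55,0,0,0,-2,255],[0,0,0,0,0,0,255],[0,0,0,0,0,0,255]])

```text
clock: 13.25
eef_pos: [0.4664, -0.0369, 0.0669]
tool_rot: [-180.0, 0.0, -126.8]
force: [0.4, -0.1, -1.7]
finger_gap: -0.0
```

```bash
python3 - <<'E'
from h import *
st(); snap('wrist','w5')
E
```

```text
{'clock': np.float64(13.25), 'q': array([-4.523800e+00,  1.494410e+01, -2.854640e+01,  4.650570e+01,
        5.000000e-03, -1.476909e+02]), 'eef_pos': array([ 0.4664, -0.0369,  0.0669]), 'tool_rot': array([-1.799995e+02,  6.200000e-03, -1.268329e+02]), 'force': array([ 0.4408, -0.1185, -1.7104])}
tool-frame offset 43.16170291562893 13.965598981587393
```

View pics/w5.png

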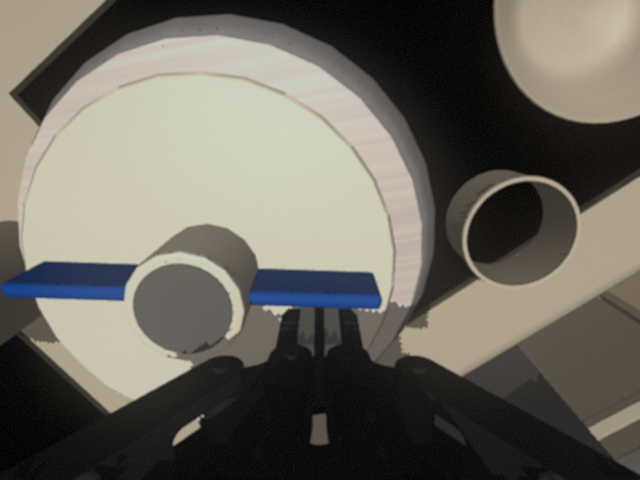

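The wrist view shows the vanes running from (5,285) to (380,290). The tip is against the right-hand one, and the notch is hidden behind the fingers. I'll check with the scene camera and a vane fit.

```bash
python3 - <<'E'
from h import *
snap('scene','s5')
P,ok,im=cloud('w5'); I=im.astype(int)
C=np.array([.5035,-.0107,0])
m=ok&(I[...,0]>90)&(I[...,2]<60)&(I[...,1]<110)&(P[...,2]>.1165)&(P[...,2]<.1215)&(np.hypot(P[...,0]-C[0],P[...,1]-C[1])<.07)
q=P[m][:,:2]; print(m.sum(),q.mean(0)); vx,vy,x,y=cv2.fitLine(q.astype(np.float32),cv2.DIST_L2,0,.001,.001).ravel()
print('vane',np.degrees(np.arctan2(vy,vx)),x,y)
a=cv2.resize(np.load('pics/s5.npz')['im'][215:315,290:420],None,fx=6,fy=6,interpolation=cv2.INTER_CUBIC); cv2.imwrite('pics/c5.png',a)
E
```

```text
3531 [ 0.50533832 -0.01312274]
vane 51.09607 0.5053383 -0.01312274
```

View pics/c5.png

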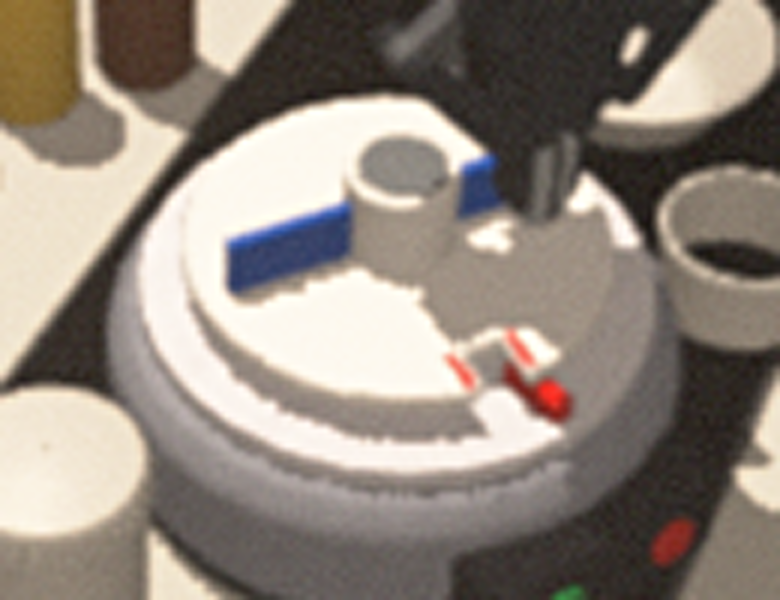

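The notch stripes are at crop (460,372) and (521,348), and the lug runs from (510,372) to (570,400). The notch is still a little short of it, on the counter-clockwise side.

```bash
python3 - <<'E'
from h import *
g=lambda x,y:(290+x/6,215+y/6)
H=ray('s5',*g(404,167),.128); print(H)
C=np.array([.5035,-.0107,0])
L=[('sA',*g(460,372),.095),('sB',*g(521,348),.095),('notch',*g(490,360),.095),('lugouterTop',*g(556,395),.086),('lugL',*g(536,400),.086),('lugR',*g(570,390),.086)]
rep('s5',C,L); print(); rep('s5',H,L)
im=np.load('pics/s5.npz')['im'].astype(int)
P,ok,_=cloud('s5')
m=(im[...,2]>130)&(im[...,1]<80)&(im[...,0]<80); 
v,u=np.nonzero(m); k=(u>372)&(u<390)&(v>272)&(v<288); q=np.array([ray('s5',a,b,.086) for a,b in zip(u[k],v[k])]);d=q-C
print(np.c_[u[k],v[k],np.hypot(d[:,0],d[:,1])*1e3,np.degrees(np.arctan2(d[:,1],d[:,0]))].round(1))
E
```

```text
[ 0.50378793 -0.01047626  0.128     ]
sA [0.4612 0.0391 0.095 ] r 0.0653 ang 130.4
sB [0.4472 0.0201 0.095 ] r 0.0642 ang 151.3
notch [0.4544 0.0297 0.095 ] r 0.0636 ang 140.5
lugouterTop [0.4316 0.0267 0.086 ] r 0.081 ang 152.5
lugL [0.4367 0.0317 0.086 ] r 0.0791 ang 147.6
lugR [0.4283 0.0225 0.086 ] r 0.0822 ang 156.2

sA [0.4612 0.0391 0.095 ] r 0.0654 ang 130.7
sB [0.4472 0.0201 0.095 ] r 0.0643 ang 151.6
notch [0.4544 0.0297 0.095 ] r 0.0637 ang 140.9
lugouterTop [0.4316 0.0267 0.086 ] r 0.0812 ang 152.8
lugL [0.4367 0.0317 0.086 ] r 0.0792 ang 147.9
lugR [0.4283 0.0225 0.086 ] r 0.0824 ang 156.4
[[374.  276.   61.2 147.8]
 [375.  276.   62.3 149.3]
 [381.  278.   73.4 154.5]
 [378.  279.   72.  149.2]
 [379.  279.   73.1 150.5]
 [380.  279.   74.2 151.8]
 [381.  279.   75.4 153. ]
 [382.  279.   76.6 154.2]
 [379.  280.   75.2 149.2]
 [380.  280.   76.3 150.5]
 [381.  280.   77.4 151.7]
 [382.  280.   78.5 152.8]
 [383.  280.   79.7 154. ]
 [379.  281.   77.3 148. ]
 [380.  281.   78.3 149.2]
 [381.  281.   79.4 150.4]
 [382.  281.   80.6 151.6]
 [383.  281.   81.7 152.7]
 [384.  281.   82.9 153.8]
 [380.  282.   80.5 148. ]
 [381.  282.   81.5 149.2]
 [382.  282.   82.6 150.3]
 [383.  282.   83.7 151.4]
 [384.  282.   84.9 152.5]
 [381.  283.   83.6 148. ]
 [382.  283.   84.7 149.2]
 [383.  283.   85.8 150.3]
 [381.  284.   85.8 147. ]
 [384.  284.   88.9 150.2]]
```

Notch is at about 141° and lug at about 151.7°, so I'll push another 10.7°, back off and lift.

Emit:
step_arm(increments=[[0.7,-2.25,0,0,0,-3,255],[0.7,-2.25,0,0,0,-3,255],[0.46,-1.52,0,0,0,-2,255],[0.46,-1.52,0,0,0,-2,255],[0.17,-0.53,0,0,0,-0.7,255],[0,0,0,0,0,0,255],[0,0,0,0,0,0,255],[0,3,0,0,0,0,255],[0,5,0,0,0,0,255],[0,0,-10,0,0,0,255],[0,0,-20,0,0,0,255],[0,0,-30,0,0,0,255],[0,15,-30,0,0,0,255],[0,30,-30,0,0,0,255],[0,30,-20,0,0,0,255],[0,15,-5,0,0,0,255],[0,0,0,0,0,0,255],[0,0,0,0,0,0,255]])

```text
clock: 15.15
eef_pos: [0.3843, -0.0005, 0.2116]
tool_rot: [-179.9, 0.0, -116.0]
force: [0.3, 0.6, 0.2]
finger_gap: 0.0001
```

```bash
python3 - <<'E'
from h import *
st(); snap('wrist','w6'); snap('scene','s6')
w=np.load('pics/w6.npz')['im']; s=np.load('pics/s6.npz')['im'][225:305,320:410]
cv2.imwrite('pics/c6.png',np.hstack([cv2.resize(w,(440,330)),cv2.resize(s,(360,330),interpolation=cv2.INTER_CUBIC)]))
E
```

```text
{'clock': np.float64(15.15), 'q': array([-5.420000e-02,  5.327000e-01, -2.263800e+01,  6.677980e+01,
       -2.040000e-02, -1.540555e+02]), 'eef_pos': array([ 0.3843, -0.0005,  0.2116]), 'tool_rot': array([-1.799466e+02,  3.400000e-03, -1.159987e+02]), 'force': array([0.3328, 0.5745, 0.1754])}
tool-frame offset 43.09102533429707 111.64602227635228
```

View pics/c6.png

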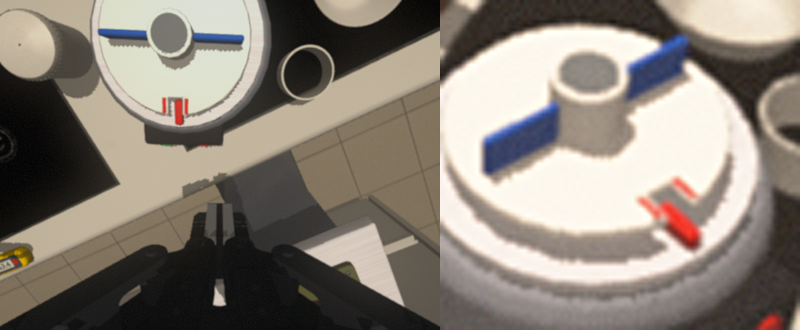

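In the wrist panel the lug, at (179,110), lies between the stripes at (165,105) and (187,105), perhaps slightly off centre. I'll quantify that.

```bash
python3 - <<'E'
from h import *
I=np.load('pics/w6.npz')['im'].astype(int)
H=ray('w6',170*1.4545,34*1.4545,.128); print(H)
C=np.array([.5035,-.0107,0])
m=(I[...,2]>I[...,1]+60)&(I[...,2]>I[...,0]+60)
v,u=np.nonzero(m); k=(u>225)&(u<285)&(v>135)&(v<190)
for r in range(138,190,3):
    print(r,u[k&(v==r)].tolist())
def ang(uu,vv,z): p=ray('w6',uu,vv,z)-C; return np.degrees(np.arctan2(p[1],p[0])).round(2),np.hypot(p[0],p[1]).round(4)
M=np.zeros(m.shape,np.uint8); M[v[k],u[k]]=1
n,l,s,c=cv2.connectedComponentsWithStats(M)
for i in range(1,n):
    if s[i,4]>8: print(s[i],c[i].round(1),'z.095',ang(*c[i],.095),'z.086',ang(*c[i],.086))
E
python3 -c "
import cv2;im=cv2.imread('pics/w6.png')[20:200,120:400];cv2.imwrite('pics/c7.png',cv2.resize(im,None,fx=2.8,fy=2.8,interpolation=cv2.INTER_CUBIC))"
```

```text
[ 0.50415744 -0.01226586  0.128     ]
138 []
141 []
144 [236, 237, 238, 239, 240, 268, 269, 270, 271, 272, 273]
147 [236, 237, 238, 239, 240, 241, 254, 255, 256, 257, 258, 259, 260, 261, 262, 263, 264, 268, 269, 270, 271, 272, 273]
150 [236, 237, 238, 239, 240, 241, 254, 255, 256, 257, 258, 259, 260, 261, 262, 263, 264, 268, 269, 270, 271, 272, 273]
153 [236, 237, 238, 239, 240, 241, 254, 255, 256, 257, 258, 259, 260, 261, 262, 263, 264, 268, 269, 270, 271, 272, 273]
156 [236, 237, 238, 239, 240, 241, 254, 255, 256, 257, 258, 259, 260, 261, 262, 263, 264, 268, 269, 270, 271, 272, 273]
159 [236, 237, 238, 239, 240, 241, 254, 255, 256, 257, 258, 259, 260, 261, 262, 263, 264, 268, 269, 270, 271, 272, 273]
162 [236, 237, 238, 239, 240, 241, 254, 255, 256, 257, 258, 259, 260, 261, 262, 263, 264, 268, 269, 270, 271, 272, 273]
165 [255, 256, 257, 258, 259, 260, 261, 262, 263, 264, 269, 270, 271, 272]
168 [255, 256, 257, 258, 259, 260, 261, 262, 263, 264, 265]
171 [255, 256, 257, 258, 259, 260, 261, 262, 263, 264, 265]
174 [255, 256, 257, 258, 259, 260, 261, 262, 263, 264, 265]
177 [255, 256, 257, 258, 259, 260, 261, 262, 263, 264, 265]
180 [256, 257, 258, 259, 260, 261, 262, 263, 264]
183 []
186 []
189 []
[236 142   6  23 131] [238.4 153.2] z.095 (np.float64(141.18), np.float64(0.0638)) z.086 (np.float64(139.82), np.float64(0.065))
[268 143   6  23 132] [270.5 154.2] z.095 (np.float64(162.03), np.float64(0.0635)) z.086 (np.float64(160.99), np.float64(0.0642))
[254 145  12  36 382] [259.5 162.8] z.095 (np.float64(154.57), np.float64(0.069)) z.086 (np.float64(153.49), np.float64(0.07))
```

View pics/c7.png

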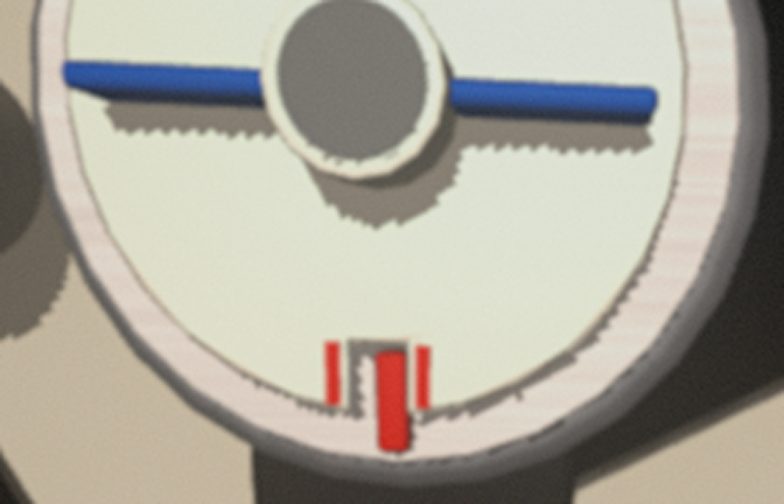

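The notch at 151.6° is about 1.9° short of the lug at 153.5°. I'll retrace, push 1.9° more and return to the same view.

Emit:
step_arm(increments=[[0,-15,5,0,0,0,255],[0,-30,20,0,0,0,255],[0,-30,30,0,0,0,255],[0,-15,30,0,0,0,255],[0,0,30,0,0,0,255],[0,0,20,0,0,0,255],[0,0,10,0,0,0,255],[0,-4,0,0,0,0,255],[0,-3,0,0,0,0,255],[0,-1,0,0,0,0,255],[0,0,0,0,0,0,255],[0.22,-0.72,0,0,0,-0.95,255],[0.22,-0.72,0,0,0,-0.95,255],[0,0,0,0,0,0,255],[0,0,0,0,0,0,255]])

```text
clock: 16.75
eef_pos: [0.473, -0.0444, 0.0671]
tool_rot: [-180.0, 0.0, -114.1]
force: [0.0, 0.4, -0.0]
finger_gap: 0.0001
```

Emit:
step_arm(increments=[[0,3,0,0,0,0,255],[0,5,0,0,0,0,255],[0,0,-10,0,0,0,255],[0,0,-20,0,0,0,255],[0,0,-30,0,0,0,255],[0,15,-30,0,0,0,255],[0,30,-30,0,0,0,255],[0,30,-20,0,0,0,255],[0,15,-5,0,0,0,255],[0,0,0,0,0,0,255],[0,0,0,0,0,0,255]])

```text
clock: 17.85
eef_pos: [0.384, -0.0045, 0.2115]
tool_rot: [-180.0, -0.0, -114.1]
force: [0.2, 0.3, 0.4]
finger_gap: 0.0001
```

```bash
cat >> h.py <<'E'
def reds(nm,dz=0):
    I=np.load(f'pics/{nm}.npz')['im'].astype(int); C=np.array([.5035,-.0107,0])
    M=((I[...,2]>I[...,1]+60)&(I[...,2]>I[...,0]+60)).astype(np.uint8)
    n,l,s,c=cv2.connectedComponentsWithStats(M)
    for i in range(1,n):
        if s[i,4]>30: rep(nm,C,[(f'{s[i].tolist()} z.095',*c[i],.095-dz),('  z.086',*c[i],.086)])
E
python3 - <<'E'
from h import *
st(); snap('wrist','w7'); reds('w7')
E
```

```text
{'clock': np.float64(17.85), 'q': array([-6.50500e-01,  5.22100e-01, -2.26634e+01,  6.67721e+01,
       -1.99000e-02, -1.56549e+02]), 'eef_pos': array([ 0.384 , -0.0045,  0.2115]), 'tool_rot': array([-1.799533e+02, -1.400000e-03, -1.141015e+02]), 'force': array([0.2328, 0.3009, 0.3619])}
tool-frame offset 43.10498420028051 111.57723130605041
[237, 142, 5, 23, 114] z.095 [0.4524 0.0272 0.095 ] r 0.0636 ang 143.5
  z.086 [0.4524 0.0291 0.086 ] r 0.0648 ang 142.1
[269, 143, 5, 23, 114] z.095 [0.4424 0.0065 0.095 ] r 0.0635 ang 164.3
  z.086 [0.4421 0.0078 0.086 ] r 0.0642 ang 163.3
[251, 145, 12, 36, 417] z.095 [0.4412 0.0187 0.095 ] r 0.0689 ang 154.7
  z.086 [0.4408 0.0204 0.086 ] r 0.07 ang 153.6
[7, 370, 8, 7, 47] z.095 [0.368  0.2906 0.095 ] r 0.3304 ang 114.2
  z.086 [0.3654 0.3006 0.086 ] r 0.3406 ang 113.9
```

Notch is at 153.9° and lug at 153.6°, so they are aligned. Next I'll move over the hub and descend to just above it.

Emit:
step_arm(increments=[[-5,-12,0,0,0,0,255],[-9,-25,0,0,0,0,255],[-10,-25,10,0,0,0,255],[-10,-25,20,0,0,0,255],[-9,-25,20,0,0,0,255],[0,0,20,0,0,0,255],[0,0,20,0,0,0,255],[0,0,15,0,0,0,255],[0,0,8,0,0,0,255],[0,0,3,0,0,0,255],[0,0,0,0,0,0,255],[0,0,0,0,0,0,255]])

```text
clock: 19.1
eef_pos: [0.5042, -0.011, 0.0964]
tool_rot: [-179.9, 0.0, -114.1]
force: [0.7, 0.3, 0.9]
finger_gap: 0.0002
```

```bash
python3 - <<'E'
from h import *
st()
E
```

```text
{'clock': np.float64(19.1), 'q': array([  -1.2488,   16.5231,  -21.1486,   52.2551,   -0.    , -157.1176]), 'eef_pos': array([ 0.5042, -0.011 ,  0.0964]), 'tool_rot': array([-1.799326e+02,  2.840000e-02, -1.141312e+02]), 'force': array([0.7299, 0.2754, 0.9072])}
tool-frame offset -0.03018074087171687 -0.7824033094583918
```

Emit:
step_arm(increments=[[0,0,2,0,0,0,255],[0,0,2,0,0,0,255],[0,0,1,0,0,0,255],[0,0,1,0,0,0,255],[0,0,1,0,0,0,255],[0,0,1,0,0,0,255],[0,0,1,0,0,0,255],[0,0,1,0,0,0,255],[0,0,0,0,0,0,255]])

```text
clock: 20.0
eef_pos: [0.5037, -0.0109, 0.0869]
tool_rot: [-179.9, 0.0, -114.1]
force: [-0.8, -0.3, 6.6]
finger_gap: -0.0001
```

Emit:
step_arm(increments=[[0,0,1,0,0,0,255],[0,0,1,0,0,0,255],[0,0,1,0,0,0,255],[0,0,0,0,0,0,255]])

```text
clock: 20.4
eef_pos: [0.5037, -0.0109, 0.084]
tool_rot: [-179.9, 0.0, -114.1]
force: [-1.3, 0.3, 5.9]
finger_gap: -0.0001
```

Emit:
step_arm(increments=[[0,0,1,0,0,0,255],[0,0,1,0,0,0,255],[0,0,1,0,0,0,255],[0,0,1,0,0,0,255],[0,0,0,0,0,0,255]])

```text
clock: 20.9
eef_pos: [0.5037, -0.0109, 0.08]
tool_rot: [-179.9, 0.0, -114.1]
force: [-1.2, -1.0, 5.6]
finger_gap: 0.0001
```

Emit:
step_arm(increments=[[0,0,1,0,0,0,255],[0,0,1,0,0,0,255],[0,0,1,0,0,0,255],[0,0,0,0,0,0,255]])

```text
clock: 21.3
eef_pos: [0.5038, -0.0109, 0.0796]
tool_rot: [-179.8, 0.1, -114.1]
force: [-8.3, 0.2, 24.2]
finger_gap: 0.0003
```

Emit:
step_arm(increments=[[0,0,0.7,0,0,0,255],[0,0,0,0,0,0,255]])

```text
clock: 21.5
eef_pos: [0.5038, -0.0109, 0.0795]
tool_rot: [-179.8, 0.1, -114.1]
force: [-9.2, -0.5, 30.7]
finger_gap: 0.0002
```

It stopped hard at 0.0796, about 3 mm above where home should be, with -8 N sideways. I'll ease off, lift and measure the plate's height.

Emit:
step_arm(increments=[[0,0,-2,0,0,0,255],[0,0,-3,0,0,0,255],[0,0,-10,0,0,0,255],[0,0,-20,0,0,0,255],[0,0,-30,0,0,0,255],[5,25,-30,0,0,0,255],[10,25,-20,0,0,0,255],[10,25,-15,0,0,0,255],[10,25,0,0,0,0,255],[5,12,0,0,0,0,255],[0,0,0,0,0,0,255],[0,0,0,0,0,0,255]])

```text
clock: 22.7
eef_pos: [0.3857, -0.0017, 0.2052]
tool_rot: [-179.9, 0.0, -114.1]
force: [0.4, -0.6, -0.6]
finger_gap: 0.0
```

```bash
python3 - <<'E'
from h import *
st(); snap('wrist','w8'); snap('scene','s8')
reds('w8',.012)
def hts(nm):
    P,ok,im=cloud(nm); d=np.hypot(P[...,0]-.5037,P[...,1]+.011); I=im.astype(int)
    h=P[ok&(d<.012)&(P[...,2]>.1)]; print(nm,'hub',np.median(h[:,2]).round(4))
    m=ok&(d>.03)&(d<.068)&(I.min(-1)>170)&(P[...,2]>.07)&(P[...,2]<.11); q=P[m]
    A=np.c_[q[:,0]-.5037,q[:,1]+.011,np.ones(len(q))]; c=np.linalg.lstsq(A,q[:,2],rcond=None)[0]
    m2=ok&(d>.079)&(d<.088)&(P[...,2]>.06); print(len(q),'disc plane tilt(mrad)',(c[:2]*1e3).round(1),'z',c[2].round(4),'driveplate z',np.median(P[m2][:,2]).round(4))
for n in('w1','w7','w8','s2','s8'): hts(n)
im=cv2.imread('pics/w8.png'); a=im[10:200,110:400]; b=cv2.imread('pics/s8.png')[225:305,320:410]
cv2.imwrite('pics/c8.png',np.hstack([cv2.resize(a,(500,330),interpolation=cv2.INTER_CUBIC),cv2.resize(b,(300,330),interpolation=cv2.INTER_CUBIC)]))
E
```

```text
{'clock': np.float64(22.7), 'q': array([-2.465000e-01,  8.361000e-01, -2.329190e+01,  6.580990e+01,
       -1.100000e-03, -1.561226e+02]), 'eef_pos': array([ 0.3857, -0.0017,  0.2052]), 'tool_rot': array([-1.799428e+02,  2.410000e-02, -1.141239e+02]), 'force': array([ 0.4082, -0.5809, -0.6058])}
tool-frame offset 39.89819095900858 111.19712726680648
[243, 142, 5, 23, 111] z.095 [0.4525 0.0271 0.083 ] r 0.0635 ang 143.4
  z.086 [0.4525 0.0265 0.086 ] r 0.0631 ang 143.9
[274, 143, 6, 23, 129] z.095 [0.4424 0.0065 0.083 ] r 0.0635 ang 164.3
  z.086 [0.4425 0.0061 0.086 ] r 0.0633 ang 164.6
[254, 147, 12, 36, 410] z.095 [0.4405 0.0211 0.083 ] r 0.0706 ang 153.2
  z.086 [0.4406 0.0205 0.086 ] r 0.0702 ang 153.6
[6, 374, 8, 7, 47] z.095 [0.3651 0.3033 0.083 ] r 0.3431 ang 113.8
  z.086 [0.366  0.2999 0.086 ] r 0.3397 ang 113.9
w1 hub 0.1285
14733 disc plane tilt(mrad) [-3.5  0.9] z 0.0945 driveplate z 0.3078
w7 hub 0.1283
17221 disc plane tilt(mrad) [ 0.7 -0.3] z 0.0946 driveplate z 0.0757
w8 hub 0.1163
17139 disc plane tilt(mrad) [ 1.8 -0.3] z 0.0826 driveplate z 0.0756
s2 hub 0.1294
1519 disc plane tilt(mrad) [ 0.5 -0.1] z 0.0959 driveplate z 0.0768
s8 hub 0.1176
1399 disc plane tilt(mrad) [2.2 0.4] z 0.0842 driveplate z 0.0771
```

View pics/c8.png

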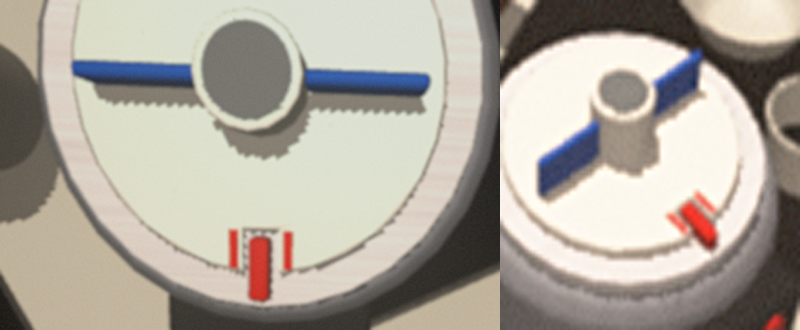

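The plate is home. The hub dropped 12.0 mm (0.1283 to 0.1163), the disc top is 7 mm above the drive plate, and the lug stands up through the notch. The arm is clear, so I'll hand in.

```bash
python3 -c "
from cell import ctrl; print(ctrl.sign_off())"
```

```text
the job is handed in; nothing more can be done
None
```

The ejector plate is fully home on the drive plate, and I handed the job in at about 23 s, with the arm clear of everything. I pushed one blue vane about 158° counter-clockwise with the shut fingertips until the notch stood over the lug. Then I pressed down on the hub.

**Last checks:**
- **Alignment:** the notch was at 153.9° and the lug at 153.6° before pressing. Afterwards the picture shows the lug standing up through the notch.
- **Seating:** the hub and the disc each came down 12.0 mm in the wrist camera, and 11.7 to 11.8 mm in the scene camera. The disc top is 7.0 mm above the drive plate, and the tilt is about 2 mrad, which is within measuring noise.
- **Bystanders:** nothing touched the shaker, ring or bowl. I did not re-measure where they stand.

**What disagreed or went wrong:**
- **Fingertip height:** the real fingertips sit about 36 to 40 mm above the reported TCP. My first sweep therefore passed over the vane without moving it. I corrected the height and repeated the sweep.
- **First alignment:** it was 1.9° short, so I pushed once more before pressing.
- **Pressing force:** pressing took about 6 N until the plate bottomed. Because of the TCP offset I wasn't sure it was home, so I pressed on briefly and the wrist force rose to about 31 N.

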